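# Snap the travel cap onto the feeding bottle

### The job

Get the toddler's feeding bottle ready for the changing bag: pick up the dome cap, bring it straight down over the teat and press it onto the bottle's collar until it clicks, then keep pressing so that it sits fully home all round. Finish while still holding the cap firmly pressed down on the upright bottle (do not let go), and leave the beaker and the jar where they are.

Things in the scene. Friction and masses are not known exactly. Their poses are not given: they have to be found in the camera images.
- cap: the bottle's dome cap, white plastic, about 25 g, a rounded cup standing mouth down: 50 mm outside diameter over its straight lower 28 mm (the part to grip), then domed in to a flat top 37 mm wide; 52 mm tall, wall 2.5 mm. A round rib just inside the mouth snaps over the bumps of the bottle's collar. Origin: centre of the mouth's rim (its underside), z up to the dome.
- bottle: the feeding bottle, loose, upright, about 0.2 kg: clear slightly waisted body 60 mm in diameter; white screw collar 53 mm in diameter, its upper face 134 mm above the table; on it a boss 36 mm wide, 11 mm high, with six small sprung round bumps; a beige teat with its tip 176 mm above the table. Origin: centre of its underside, z up its axis.
- bottle_seat (a point): centre of the collar's upper face, z up the bottle's axis. The cap is home when its rim lands here, coaxial. The rib meets the bumps with the rim about 8 mm above; the push then rises to some 7 to 15 N, drops as the cap snaps over, and rises again on the hard seat. Firmly held means a steady downward push of at least 7 N, best 10 to 20 N.
- beaker: bystander: grey plastic two-handled drinking beaker, 68 mm wide at the rim, 85 mm tall, 116 mm over the handles (which lie along its y). Origin: centre of its underside.
- jar: bystander: closed baby-food jar, glass with a steel lid and paper label, 58 mm in diameter, 70 mm tall. Origin: centre of its underside.
There are look-alikes about, which are no part of the job. What is shaped like the cap but turquoise or yellow is not meant. There is more than one size of the bottle; the job needs the larger.

How it is judged:
By the outcome, as a careful person would: the job done as asked, in the order asked, and still so for the second after the job is handed in, while the arm keeps its last pose, push and grip.
It also fails if it takes over 51 s, if anything falls off the work surface, if the arm or the gripper's body presses on something with over 40 N, if the wrist force passes 120 N, or if a joint passes its speed limit or range.

### The arm

A 6-joint arm with a two-finger parallel gripper is mounted at the origin on the work surface. World frame = base frame: x ahead of the robot, y to its left, z up, the work surface at z = 0. Lengths are in m, angles in degrees, forces in N, time in s.
With the tool pointing down it reaches from about 0.275 to 1 m from the base axis. Payload 8.4 kg.
Tool frame: the origin (TCP) lies at the very end of the fingers, on their centre line; the grasp point (between the pads) lies 19 mm behind it; z points along the fingers, y is the line along which they close (so a half turn about z gives the same grasp; the last joint's range is limited). The gripper opens to 85 mm and grips with 20 to 120 N. Pads are 22 mm wide; open, the fingers measure 114 mm over their backs; the gripper's body (76 mm by 85 mm) begins 54 mm behind the grasp point. The pads swing forward as they close: fully open they stand 13 mm farther back than shut.
Start: joints at [-71.299, 20.225, 93.587, -0, 66.188, -0.138], TCP at [0.202, -0.592, 0.231] pointing down, gripper open.
Joint ranges: [-150.9, 150.9], [-52.94, 120.26], [3.33, 152.33], [-74.26, 254.26], [0, 154.13], [-172.89, 172.89]. Speed limits (degrees/s): [127.2, 127.2, 159.86, 180, 180, 180].

### API

Orientations are given as a 3x3 rotation matrix whose columns are the frame's x, y, z axes.
In Python, from bench import * gives the robot as it stands.
- The arm moves only by the tool step_arm, never from a script. Its argument "commands" is a list of rows, each a list of 2 entries, a list of its own where there are three numbers: the shift along the tool's x, y, z each as a share of 0.8 m, from -1 to 1, then the turn, a rotation vector about the tool's x, y, z each as a share of 45 degrees, from -1 to 1. A call has 1 to 5 rows; each row is the pose to reach, as a shift and turn from the pose commanded when the call began, along the tool's axes at that moment; what a row does not reach only later rows make up. A row lasts 1/12 s, in which the tool goes at most 41.7 mm and 7.16 degrees, less where a joint would pass 70% of its speed; a pose out of reach is approached as far as the arm can. A call with a number of a shift or a turn outside -1 to 1 is refused whole. A call with a gripper value outside its range is refused whole. "grip" is the opening, from 0 (shut) to 1 (fully open), set as the call begins (left out, the last holds). The fingers move at their own pace and stop on an object; "grip_force" is the grip in N (left out, the last holds). Time passes only in rows, so rows that repeat a pose let the fingers close. It gives the time, the measured TCP pose, the force, the opening and the grip force at its end, in the units of the state.
- observe(): the state, without advancing time (a new reading comes with each control period).
- snapshot(name): name is "scene" or "side" or "wrist"; returns a dict with "color" (400x640x3 uint8, red, green, blue), "intrinsics" (3x3 intrinsics, pixels), "R" (3x3) and "t" (3): a world point X has camera coordinates R X + t; the wrist camera has in their place "tool_from_camera" (4x4, takes a point from camera to tool coordinates, whose origin is the TCP and whose axes are the flange's). Camera axes: x right, y down, z forward; pixel columns grow to the right and rows downward; lengths in m; the calibration is good to about 2 mm. A picture is of the moment at which its call begins: read the wrist's pose just before it. There is no depth.
- hand_in(): hands the job in; it is judged then, once.
Trained networks look in a picture, given as the dict that the camera call returned (one of the last four; its "shot" number tells which), for a name from the list of things; names that differ only in an ending like _2 or _b are one class to them, and where a whole thing is asked for, a point or a joint stands for the part that bears it (a point fixed in the world has none). Each returns a list of dicts, best first, with "conf" (0 to 1); they miss things now and then, are a little off and sometimes report something else, mostly with a low value. They report only what shows in the picture. A call takes as long as a camera call. They do not tell look-alikes from the thing itself.
- spot_in(name, picture): "at" ([column, row] in pixels, amid what is visible of it).
- spot_point(name, picture): "at" ([column, row] in pixels: a listed point, or the origin of a listed thing).
The state is a dict: "clock": time; "joint_pos": joint angles; "joint_velocities": joint speeds; "joint_efforts": joint torques, N m; "eef_pos": TCP position; "ee_rot": TCP orientation; "force": force on the tool from outside, world axes, zero at the start; "ft_torque": the same for the moment, N m; "width": finger opening in m; "grip_force": force on a finger pad.
Only numpy, scipy, OpenCV 4.12 (cv2) and the standard library are available. Lean on these libraries where they do the work, as an engineer would, in place of code of your own. Each camera call takes 0.05 s, during which the arm holds its last target. There are 200 camera calls.

## Working session

There is one attempt and no reset: what is moved stays moved. The work goes in short steps, Python scripts to look and compute and a tool call to move; the robot and the scene stay as the last step left them, time stands still between calls to the robot, and variables do not carry over. Pictures are saved under pics/ and viewed, at most 10 in all, crops included, and the job is handed in when it is done.

Besides the shell and the picture viewer there is one more tool, called after "Request:" as name(argument=value, ...), one argument or row to a line, values as JSON. step_arm: Moves the arm, as the interface text tells. Shift numbers are shares of 0.8 m and turn numbers shares of 45 degrees, none past 1 either way. Its arguments: {"type":"object","properties":{"commands":{"type":"array","items":{"type":"array"}},"grip":{"type":"number"},"grip_force":{"type":"number"}},"required":["commands"]}

```bash
mkdir -p pics
cat > h.py <<'E'
from bench import *
import numpy as np, cv2
def save(p,n): cv2.imwrite('pics/'+n+'.png',cv2.cvtColor(p['color'],cv2.COLOR_RGB2BGR))
def ray(p,uv,s=None):
    K=p['intrinsics'];d=np.linalg.inv(K)@[uv[0],uv[1],1.]
    if 'R' in p: return -p['R'].T@p['t'],p['R'].T@d
    T=p['tool_from_camera'];R=np.array(s['ee_rot']);return np.array(s['eef_pos'])+R@T[:3,3],R@T[:3,:3]@d
def onz(p,uv,z,s=None):
    o,d=ray(p,uv,s);return o+d*(z-o[2])/d[2]
def tri(rays):
    A=np.zeros((3,3));b=np.zeros(3)
    for o,d in rays:
        d=d/np.linalg.norm(d);M=np.eye(3)-np.outer(d,d);A+=M;b+=M@o
    return np.linalg.solve(A,b)
E
python3 - <<'E'
from h import *
s=observe();print(s['clock'],s['eef_pos'],s['ee_rot'],s['force'])
a=snapshot('scene');b=snapshot('side')
save(a,'scene');save(b,'side')
for n,p in(('scene',a),('side',b)):
  for t,z in(('cap',0),('bottle',0),('bottle_seat',.134),('beaker',0),('jar',0)):
    for r in spot_point(t,p): print(n,t,round(r['conf'],2),np.round(r['at'],1),onz(p,r['at'],z).round(3))
E
```

```text
0.0 [ 0.2016776  -0.59109231  0.23059309] [[ 9.46432930e-01  3.22900166e-01 -4.39198277e-04]
 [ 3.22900464e-01 -9.46432131e-01  1.22939454e-03]
 [-1.86996595e-05 -1.30535681e-03 -9.99999148e-01]] [-0.19602196 -0.2032552  -0.17279622]
scene cap 0.89 [263.5 210.2] [ 0.459 -0.13   0.   ]
scene cap 0.75 [223.6 223.6] [ 0.481 -0.227  0.   ]
scene cap 0.72 [233.1 252. ] [ 0.568 -0.21   0.   ]
scene bottle 0.84 [388.2 189.4] [0.455 0.195 0.   ]
scene bottle 0.25 [434.8 148.7] [0.329 0.379 0.   ]
scene bottle_seat 0.85 [393.3 159.5] [0.485 0.176 0.134]
scene bottle_seat 0.68 [434.5 149.1] [0.47  0.283 0.134]
scene beaker 0.69 [313.5 247.4] [ 0.593 -0.031  0.   ]
scene jar 0.82 [440.  246.3] [0.649 0.252 0.   ]
side cap 0.92 [341.8 214.9] [ 0.467 -0.13   0.   ]
side cap 0.66 [304.3 196.6] [ 0.562 -0.209  0.   ]
side cap 0.6 [337.2 192. ] [ 0.478 -0.24   0.   ]
side bottle 0.62 [343. 360.] [0.47  0.285 0.   ]
side bottle_seat 0.79 [358.2 275.6] [0.454 0.245 0.134]
side bottle_seat 0.61 [351.2 294.8] [0.466 0.286 0.134]
side beaker 0.89 [285.2 233.9] [ 0.593 -0.042  0.   ]
side jar 0.72 [230.3 339.4] [0.65  0.257 0.   ]
```

View pics/scene.png

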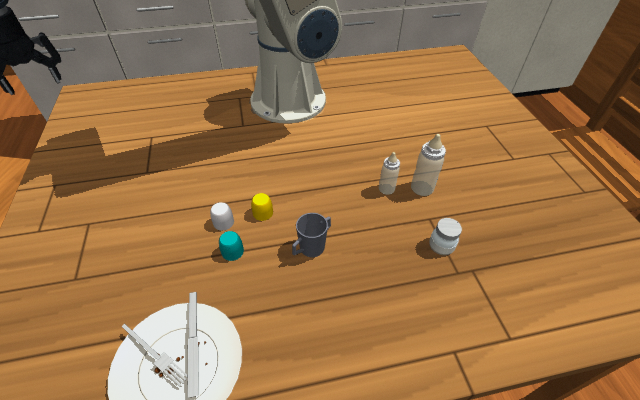

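View pics/side.png

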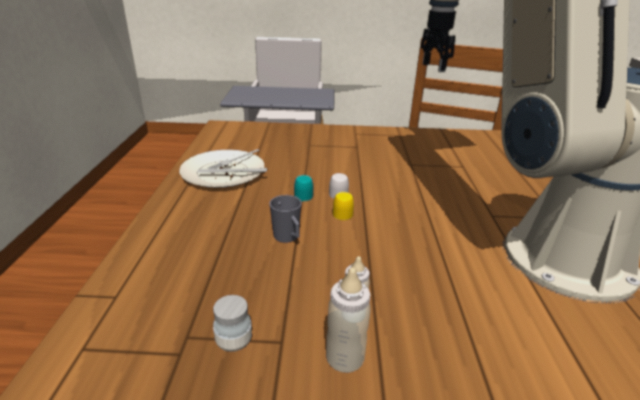

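The white cap is at scene (222,216) and side (340,186), about (0.479,-0.233), with the yellow and teal decoys beside it. The larger bottle is at scene (430,165) and side (347,325), about (0.468,0.285). The smaller bottle is about 9 cm to its right.

Request:
step_arm(
  commands=[
    [[0.2,-0.132,0],[0,0,0]],
    [[0.2,-0.132,0],[0,0,0]],
    [[0.2,-0.132,0],[0,0,0]],
    [[0.2,-0.132,0],[0,0,0]],
    [[0.2,-0.132,0],[0,0,0]],
  ],
  grip=1,
)

```text
clock: 1.02
eef_pos: [0.3206, -0.437, 0.2313]
ee_rot: [[0.946, 0.323, 0.0], [0.323, -0.946, 0.001], [0.001, -0.001, -1.0]]
force: [0.3, -0.1, -0.1]
width: 0.0856
grip_force: 0.0
```

Request:
step_arm(
  commands=[
    [[0.2,-0.132,0],[0,0,0]],
    [[0.2,-0.132,0],[0,0,0]],
    [[0.2,-0.132,0],[0,0,0]],
    [[0.2,-0.132,0],[0,0,0]],
    [[0.2,-0.132,0],[0,0,0]],
  ],
)

```text
clock: 1.43
eef_pos: [0.4382, -0.2854, 0.2316]
ee_rot: [[0.946, 0.324, 0.001], [0.324, -0.946, 0.0], [0.001, -0.0, -1.0]]
force: [-0.3, -0.7, 0.4]
width: 0.0851
grip_force: 0.0
```

Request:
step_arm(
  commands=[
    [[0.071,-0.046,0],[0,0,-0.16]],
    [[0.071,-0.046,0],[0,0,-0.32]],
    [[0.071,-0.046,0],[0,0,-0.48]],
    [[0.071,-0.046,0],[0,0,-0.64]],
    [[0.071,-0.046,0],[0,0,-0.8]],
  ],
)

```text
clock: 1.85
eef_pos: [0.4788, -0.2344, 0.2314]
ee_rot: [[0.572, 0.82, 0.0], [0.82, -0.572, -0.0], [-0.0, 0.0, -1.0]]
force: [-0.6, -0.1, -0.2]
width: 0.0853
grip_force: 0.0
```

```bash
cat > look.py <<'E'
from h import *
import sys
s=observe();p=snapshot('wrist');save(p,sys.argv[1])
print(s['clock'],s['eef_pos'],s['ee_rot'],s['force'],s['joint_pos'],s['width'])
for t,z in(('cap',0),('bottle_seat',.134)):
    for r in spot_point(t,p): print(t,round(r['conf'],2),np.round(r['at'],1),onz(p,r['at'],z,s).round(4))
# white blob
E
python3 look.py w1
```

```text
1.85 [ 0.47881304 -0.23442879  0.23136282] [[ 5.72224187e-01  8.20097232e-01  9.98477840e-05]
 [ 8.20097238e-01 -5.72224181e-01 -8.35276819e-05]
 [-1.13655042e-05  1.29681452e-04 -9.99999992e-01]] [-0.56267113 -0.09754866 -0.15982828] [-2.62466320e+01  1.20442575e+01  1.04817420e+02 -1.97568411e-03
  6.31310753e+01  8.65973199e+00] 0.08529150471047249
cap 0.85 [373.7 110.1] [ 0.5605 -0.2179  0.    ]
cap 0.77 [318.6 165.6] [ 0.4748 -0.2339  0.    ]
cap 0.69 [258.2  96. ] [ 0.4649 -0.133   0.    ]
```

View pics/w1.png

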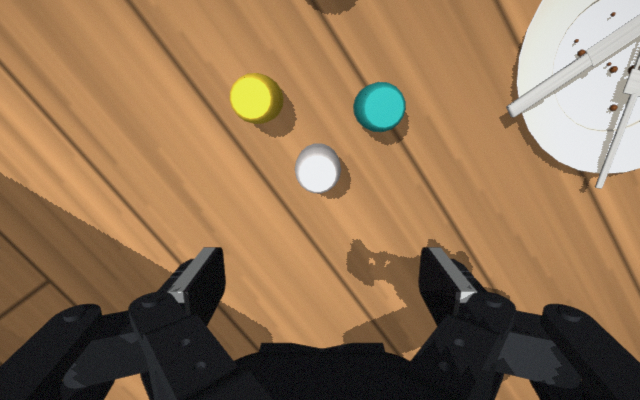

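White cap is at wrist (318,168), with yellow at (256,98) and teal at (379,107). The finger line, running left to right in the image, is clear of both. Next I refine the position by silhouette.

```bash
cat >> h.py <<'E'
def proj(p,X,s=None):
    X=np.atleast_2d(X)
    if 'R' in p: C=X@p['R'].T+p['t']
    else:
        T=p['tool_from_camera'];R=np.array(s['ee_rot']);C=((X-np.array(s['eef_pos']))@R-T[:3,3])@T[:3,:3]
    q=C@p['intrinsics'].T;return q[:,:2]/q[:,2:]
def rings(rz):
    a=np.linspace(0,2*np.pi,60)
    return np.concatenate([np.c_[r*np.cos(a),r*np.sin(a),0*a+z] for r,z in rz])
CAP=rings([(.025,0),(.025,.028),(.0235,.04),(.0185,.052)])
def hullc(p,X,s=None):
    h=cv2.convexHull(proj(p,X,s).astype(np.float32));m=cv2.moments(h);x,y,w,hh=cv2.boundingRect(h)
    return np.array([m['m10']/m['m00'],m['m01']/m['m00']]),m['m00'],h
E
python3 - <<'E'
from h import *
from scipy.optimize import fsolve
s=observe()
for n,g in(('wrist',(318,168)),('scene',(222,216)),('side',(340,186))):
    p=snapshot(n);im=p['color'].astype(int)
    m=((im.max(2)-im.min(2)<30)&(im.min(2)>80)).astype(np.uint8)
    k,l,st,c=cv2.connectedComponentsWithStats(m);i=l[g[1],g[0]]
    f=lambda v:hullc(p,CAP+[v[0],v[1],0],s)[0]-c[i]
    v=fsolve(f,[.477,-.234],epsfcn=1e-6)
    print(n,c[i],st[i],v,hullc(p,CAP+[*v,0],s)[1])
E
```

```text
wrist [317.48984199 167.43002257] [ 295  143   46   50 1772] [ 0.47482007 -0.23225178] 1841.022504271241
scene [221.43113772 216.13972056] [211 203  23  28 501] [ 0.47558546 -0.22817158] 528.7570326718269
side [338.1086262  183.71884984] [330 174  18  23 313] [ 0.47693696 -0.24236015] 443.2836281484924<stdin>:9: RuntimeWarning: The iteration is not making good progress, as measured by the 
 improvement from the last ten iterations.
```

Request:
step_arm(
  commands=[
    [[0,-0.0055,0.05],[0,0,0]],
    [[0,-0.0055,0.1],[0,0,0]],
    [[0,-0.0055,0.125],[0,0,0]],
    [[0,-0.0055,0.125],[0,0,0]],
  ],
)

```text
clock: 2.48
eef_pos: [0.4718, -0.2313, 0.1272]
ee_rot: [[0.581, 0.814, -0.007], [0.814, -0.581, 0.003], [-0.001, -0.007, -1.0]]
force: [-0.8, 0.1, 0.8]
width: 0.0852
grip_force: 0.0
```

```bash
cat > capm.py <<'E'
from h import *
from scipy.optimize import least_squares
s=observe();p=snapshot('wrist');im=p['color'].astype(int)
m=((im.max(2)-im.min(2)<30)&(im.min(2)>80)).astype(np.uint8)
g=proj(p,[.475,-.232,.05],s)[0].astype(int)
k,l,st,c=cv2.connectedComponentsWithStats(m);i=l[g[1],g[0]]
v=least_squares(lambda v:hullc(p,CAP+[v[0],v[1],0],s)[0]-c[i],[.475,-.232],diff_step=1e-3).x
d=np.r_[v,.002]-s['eef_pos'];print(s['eef_pos'],c[i],st[i],v,hullc(p,CAP+[*v,0],s)[1],'shares',np.array(s['ee_rot']).T@d/.8)
E
python3 capm.py
```

```text
[ 0.47177063 -0.23131185  0.12717508] [326.57286569 192.23599782] [ 295  156   64   73 3678] [ 0.47459434 -0.23248454] 3737.2197168695275 shares [0.00104155 0.0048745  0.15643613]
```

Request:
step_arm(
  commands=[
    [[0.001,0.004,0],[0,0,0]],
    [[0.001,0.004,0.04],[0,0,0]],
    [[0.001,0.004,0.08],[0,0,0]],
    [[0.001,0.004,0.11],[0,0,0]],
    [[0.001,0.004,0.11],[0,0,0]],
  ],
)

```text
clock: 2.95
eef_pos: [0.477, -0.2334, 0.0415]
ee_rot: [[0.579, 0.815, -0.003], [0.815, -0.579, 0.001], [-0.0, -0.003, -1.0]]
force: [-0.7, 0.7, -0.1]
width: 0.0854
grip_force: 0.0
```

```bash
python3 capm.py; python3 -c "
from h import *
s=observe();print(s['ee_rot'],s['joint_velocities'],s['force'])"
```

```text
[ 0.4770286  -0.23344288  0.04149567] [316.67933939 240.26468632] [ 268  182   98  116 9022] [ 0.47450902 -0.23246478] 9083.858167746803 shares [-0.00080654 -0.00313405  0.04937912]
[[ 5.79172408e-01  8.15204393e-01 -1.05787299e-03]
 [ 8.15205062e-01 -5.79172175e-01  5.45498308e-04]
 [-1.67997986e-04 -1.17832099e-03 -9.99999292e-01]] [ 0.01732451 -2.59750957 -1.64623102  0.07396937  1.52634131 -0.19415427] [-0.43320036  0.52270807  0.44974864]
```

Request:
step_arm(
  commands=[
    [[-0.0008,-0.003,0.015],[0,0,0]],
    [[-0.0008,-0.003,0.03],[0,0,0]],
    [[-0.0008,-0.003,0.04],[0,0,0]],
    [[-0.0008,-0.003,0.049],[0,0,0]],
    [[-0.0008,-0.003,0.049],[0,0,0]],
  ],
)

```text
clock: 3.42
eef_pos: [0.4754, -0.2329, 0.0036]
ee_rot: [[0.579, 0.816, -0.001], [0.816, -0.579, 0.0], [-0.0, -0.001, -1.0]]
force: [0.3, 0.9, -0.6]
width: 0.0852
grip_force: 0.0
```

Request:
step_arm(
  commands=[
    [[0,0,0],[0,0,0]],
    [[0,0,0],[0,0,0]],
  ],
)

```text
clock: 3.58
eef_pos: [0.4758, -0.2331, 0.0045]
ee_rot: [[0.579, 0.816, 0.0], [0.816, -0.579, -0.0], [0.0, 0.0, -1.0]]
force: [0.4, 0.0, 0.4]
width: 0.0856
grip_force: 0.0
```

```bash
python3 -c "
from h import *
s=observe();print(s['eef_pos'],s['ee_rot'],s['force']);p=snapshot('wrist');save(p,'w2')"
```

```text
[ 0.47584559 -0.23309066  0.00450128] [[ 5.78594520e-01  8.15615223e-01  4.36484267e-04]
 [ 8.15615336e-01 -5.78594482e-01 -2.21463227e-04]
 [ 7.19186091e-05  4.84140671e-04 -9.99999880e-01]] [0.35653333 0.01657224 0.37655611]
```

View pics/w2.png

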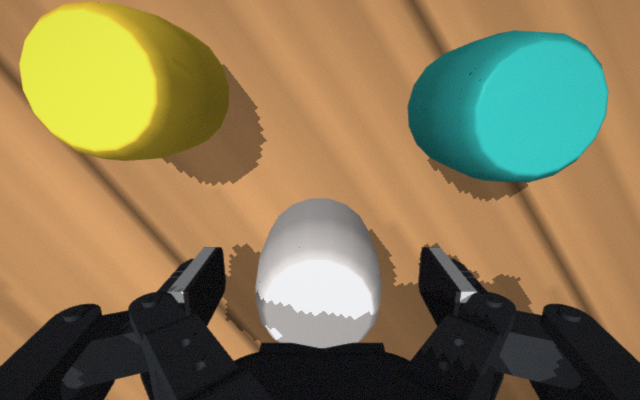

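The white cap sits centred between the open pads. I'll lower a touch and close.

Request:
step_arm(
  commands=[
    [[0,0,0.0045],[0,0,0]],
    [[0,0,0.0045],[0,0,0]],
    [[0,0,0.0045],[0,0,0]],
  ],
)

```text
clock: 3.88
eef_pos: [0.4754, -0.2329, 0.0004]
ee_rot: [[0.579, 0.816, -0.0], [0.816, -0.579, 0.0], [-0.0, -0.0, -1.0]]
force: [0.1, 0.7, 0.6]
width: 0.0855
grip_force: 0.0
```

Request:
step_arm(
  commands=[
    [[0,0,0],[0,0,0]],
    [[0,0,0],[0,0,0]],
    [[0,0,0],[0,0,0]],
    [[0,0,0],[0,0,0]],
    [[0,0,0],[0,0,0]],
  ],
  grip=0,
  grip_force=70,
)

```text
clock: 4.3
eef_pos: [0.4756, -0.2329, 0.0011]
ee_rot: [[0.578, 0.816, 0.0], [0.816, -0.578, -0.0], [-0.0, 0.0, -1.0]]
force: [-2.2, 0.7, 9.2]
width: 0.0488
grip_force: 71.1
```

Request:
step_arm(
  commands=[
    [[0,0,0],[0,0,0]],
    [[0,0,0],[0,0,0]],
    [[0,0,0],[0,0,0]],
    [[0,0,0],[0,0,0]],
    [[0,0,0],[0,0,0]],
  ],
)

```text
clock: 4.72
eef_pos: [0.4756, -0.2329, 0.0011]
ee_rot: [[0.578, 0.816, 0.0], [0.816, -0.578, -0.0], [-0.0, 0.0, -1.0]]
force: [-1.6, 0.8, 8.8]
width: 0.0485
grip_force: 71.1
```

Request:
step_arm(
  commands=[
    [[0,0,-0.01],[0,0,0]],
    [[0,0,-0.04],[0,0,0]],
    [[0,0,-0.08],[0,0,0]],
    [[0,0,-0.12],[0,0,0]],
    [[0,0,-0.16],[0,0,0]],
  ],
)

```text
clock: 5.13
eef_pos: [0.4751, -0.2327, 0.1301]
ee_rot: [[0.579, 0.816, -0.0], [0.816, -0.579, 0.0], [-0.0, -0.001, -1.0]]
force: [0.6, -0.8, 0.0]
width: 0.0489
grip_force: 72.2
```

Request:
step_arm(
  commands=[
    [[0,0,-0.04],[0,0,0]],
    [[0,0,-0.08],[0,0,0]],
    [[0,0,-0.12],[0,0,0]],
    [[0,0,-0.16],[0,0,0]],
    [[0,0,-0.165],[0,0,0]],
  ],
)

```text
clock: 5.55
eef_pos: [0.4778, -0.234, 0.2668]
ee_rot: [[0.579, 0.816, 0.008], [0.816, -0.579, -0.004], [0.001, 0.009, -1.0]]
force: [1.2, -0.7, -0.0]
width: 0.0487
grip_force: 72.2
```

Request:
step_arm(
  commands=[
    [[0.02,-0.02,0],[0,0,0]],
    [[0.045,-0.043,0],[0,0,0]],
    [[0.075,-0.072,0],[0,0,0]],
    [[0.105,-0.1,0],[0,0,0]],
    [[0.135,-0.13,0],[0,0,0]],
  ],
)

```text
clock: 5.97
eef_pos: [0.4526, -0.0835, 0.2605]
ee_rot: [[0.579, 0.815, 0.0], [0.815, -0.579, 0.0], [0.0, 0.0, -1.0]]
force: [1.0, -0.9, -0.1]
width: 0.0485
grip_force: 72.2
```

Request:
step_arm(
  commands=[
    [[0.03,-0.029,0],[0,0,0]],
    [[0.06,-0.058,0],[0,0,0]],
    [[0.09,-0.086,0],[0,0,0]],
    [[0.12,-0.115,0],[0,0,0]],
    [[0.14,-0.134,0],[0,0,0]],
  ],
)

```text
clock: 6.38
eef_pos: [0.4295, 0.071, 0.2606]
ee_rot: [[0.578, 0.816, -0.0], [0.816, -0.578, 0.001], [0.001, -0.0, -1.0]]
force: [0.1, 0.2, -0.1]
width: 0.0483
grip_force: 72.2
```

Request:
step_arm(
  commands=[
    [[0.03,-0.029,0],[0,0,0]],
    [[0.06,-0.058,0],[0,0,0]],
    [[0.09,-0.086,0],[0,0,0]],
    [[0.115,-0.11,0],[0,0,0]],
    [[0.12,-0.115,0],[0,0,0]],
  ],
)

```text
clock: 6.8
eef_pos: [0.4103, 0.2035, 0.2606]
ee_rot: [[0.577, 0.817, 0.0], [0.817, -0.577, 0.001], [0.001, -0.001, -1.0]]
force: [0.7, -0.7, 0.5]
width: 0.0483
grip_force: 72.2
```

Request:
step_arm(
  commands=[
    [[0,0,0],[0,0,0]],
    [[0,0,0],[0,0,0]],
    [[0,0,0],[0,0,0]],
  ],
)

```text
clock: 7.05
eef_pos: [0.411, 0.1993, 0.2604]
ee_rot: [[0.579, 0.815, -0.0], [0.815, -0.579, -0.001], [-0.001, 0.0, -1.0]]
force: [0.0, 0.1, -0.2]
width: 0.0484
grip_force: 72.2
```

```bash
python3 look.py w3
```

```text
7.05 [0.41097121 0.19929039 0.26038024] [[ 5.78924191e-01  8.15381334e-01 -2.46733248e-04]
 [ 8.15381163e-01 -5.78924232e-01 -5.40989248e-04]
 [-5.83952391e-04  1.12010120e-04 -9.99999823e-01]] [ 0.03806948  0.05513324 -0.19954578] [ 2.56981161e+01  3.16104507e+00  1.11330856e+02 -2.39510488e-02
  6.55342803e+01  6.10829569e+01] 0.048380763502186994
cap 0.93 [322.9 248. ] [0.3432 0.101  0.    ]
cap 0.83 [573.3 335.6] [ 0.5602 -0.2233  0.    ]
bottle_seat 0.93 [321.8  67.1] [0.4656 0.276  0.134 ]
bottle_seat 0.61 [365.7 162.1] [0.4526 0.1948 0.134 ]
bottle_seat 0.28 [535.5 230. ] [0.5413 0.0577 0.134 ]
```

View pics/w3.png

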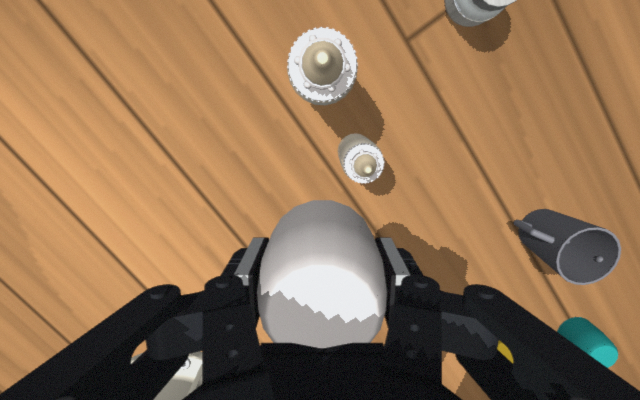

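The held cap is at (323,270), upright between the pads. The large bottle's collar is at (322,66) with the teat at its centre, the small bottle at (363,163) and the beaker at right.

```bash
cat > seat.py <<'E'
from h import *
from scipy.optimize import least_squares
s=observe();R=np.array(s['ee_rot']);e=np.array(s['eef_pos']);p=snapshot('wrist');im=p['color'].astype(int)
g=spot_point('bottle_seat',p);print([(round(r['conf'],2),np.round(r['at']),onz(p,r['at'],.134,s).round(4)) for r in g[:2]])
c0=proj(p,[.466,.277,.134],s)[0]
m=((im.max(2)-im.min(2)<30)&(im.min(2)>110)).astype(np.uint8)
yy,xx=np.mgrid[:400,:640];m[(xx-c0[0])**2+(yy-c0[1])**2>70**2]=0
k,l,st,c=cv2.connectedComponentsWithStats(m);i=1+np.argmax(st[1:,4])
h=cv2.convexHull(cv2.findContours((l==i).astype(np.uint8),0,1)[0][0]);M=cv2.moments(h);t=np.array([M['m10'],M['m01']])/M['m00']
C=rings([(.0265,.134),(.0265,.122)])
v=least_squares(lambda v:hullc(p,C+[v[0],v[1],0],s)[0]-t,[.466,.277],diff_step=1e-3).x
print('hull',t,M['m00'],st[i],v,hullc(p,C+[*v,0],s)[1],c0)
for r in spot_point('cap',p)[:1]:
    o=onz(p,r['at'],e[2]-.001,s);print('cap in tool',R.T@(o-e),r['conf'])
d=np.r_[v,e[2]]-e;print('tool mm',R.T@d*1e3,'shares',R.T@d/.8)
E
python3 seat.py
```

```text
[(0.79, array([364., 165.]), array([0.4504, 0.1931, 0.134 ])), (0.59, array([325.,  65.]), array([0.4687, 0.2758, 0.134 ]))]
hull [321.42865234  64.89849092] 4119.5 [ 287   27   70   76 2735] [0.46619024 0.27684343] 3992.8453640517255 [321.10882842  65.91870895]
cap in tool [0.00047155 0.00183877 0.00100017] 0.85
tool mm [ 9.50916416e+01 -2.05436204e-01 -1.09305554e-02] shares [ 1.18864552e-01 -2.56795255e-04 -1.36631942e-05]
```

Request:
step_arm(
  commands=[
    [[0.02,0,0],[0,0,0]],
    [[0.04,0,0],[0,0,0]],
    [[0.05,0,0],[0,0,0]],
    [[0.05,0,0],[0,0,0]],
    [[0.05,0,0],[0,0,0]],
  ],
)

```text
clock: 7.77
eef_pos: [0.4339, 0.2326, 0.2602]
ee_rot: [[0.578, 0.816, -0.001], [0.816, -0.578, -0.001], [-0.001, -0.0, -1.0]]
force: [-0.3, -1.0, 0.7]
width: 0.0485
grip_force: 72.2
```

```bash
python3 seat.py
python3 - <<'E'
from h import *
s=observe();o=[]
for n in('scene','side','wrist'):
    p=snapshot(n);im=p['color'].copy();v=np.array([.4662,.2768,0])
    c=proj(p,v+[0,0,.134],s)[0];M=np.float32([[4,0,132-4*c[0]],[0,4,200-4*c[1]]])
    if n=='wrist':M=np.float32([[2,0,132-2*c[0]],[0,2,200-2*c[1]]])
    im=cv2.warpAffine(im,M,(264,400))
    for X,col in((rings([(.0265,.134)]),(255,0,0)),(rings([(.001,.176)]),(0,0,255)),(rings([(.03,0)]),(0,255,0))):
        for q in proj(p,X+v,s): 
            q=M@np.r_[q,1];cv2.circle(im,(int(q[0]),int(q[1])),1,col,-1)
    o.append(im)
cv2.imwrite('pics/ov.png',np.hstack(o)[:,:,::-1])
E
```

```text
[(0.77, array([363., 203.]), array([0.4545, 0.1997, 0.134 ])), (0.67, array([322., 120.]), array([0.4657, 0.2766, 0.134 ]))]
hull [322.96744399 117.23630544] 3645.0 [ 290   83   68   70 2464] [0.46703555 0.27761863] 3535.771295641898 [322.35536144 119.58651431]
cap in tool [-0.06221456  0.13128307  0.00102137] 0.67
tool mm [ 5.58901311e+01  9.57017527e-01 -5.54646528e-02] shares [ 6.98626639e-02  1.19627191e-03 -6.93308160e-05]
```

View pics/ov.png

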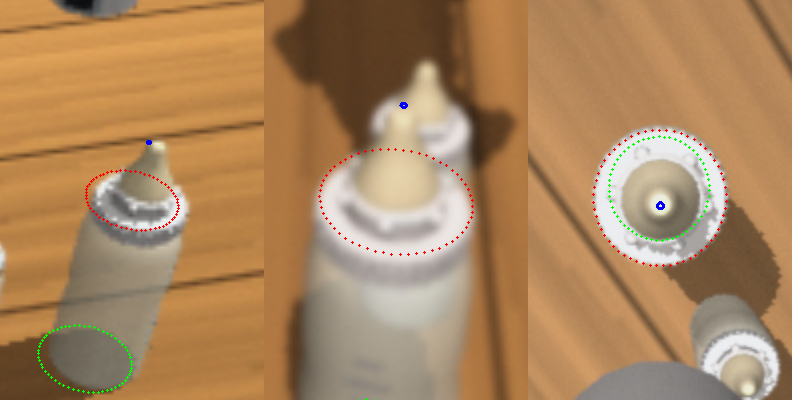

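The wrist and side overlays match the collar. The scene camera shows the same 4–5 mm bias it had for the cap, so I ignore it. Moving over the bottle.

Request:
step_arm(
  commands=[
    [[0.025,0,0],[0,0,0]],
    [[0.05,0,0],[0,0,0]],
    [[0.07,-0.0007,0],[0,0,0]],
    [[0.07,-0.0007,0],[0,0,0]],
    [[0.07,-0.0007,0],[0,0,0]],
  ],
)

```text
clock: 8.48
eef_pos: [0.466, 0.2788, 0.2602]
ee_rot: [[0.578, 0.816, -0.001], [0.816, -0.578, -0.0], [-0.001, -0.0, -1.0]]
force: [-0.1, -0.5, -0.3]
width: 0.0485
grip_force: 72.2
```

Request:
step_arm(
  commands=[
    [[0,0,0.03],[0,0,0]],
    [[0,0,0.06],[0,0,0]],
    [[0,0,0.085],[0,0,0]],
    [[0,0,0.085],[0,0,0]],
    [[0,0,0.085],[0,0,0]],
  ],
)

```text
clock: 8.9
eef_pos: [0.4651, 0.2778, 0.1921]
ee_rot: [[0.579, 0.815, -0.002], [0.815, -0.579, -0.001], [-0.002, -0.001, -1.0]]
force: [-0.3, 0.7, -0.5]
width: 0.0486
grip_force: 72.3
```

Run:
```python
from h import *
s=observe();R=np.array(s['ee_rot']);e=np.array(s['eef_pos']);print(e,R,s['force'],s['ft_torque'])
print('shares to target',R.T@(np.array([.4656,.2783,e[2]])-e)/.8)
o=[]
for n,k in(('scene',4),('side',4),('wrist',1)):
    p=snapshot(n);c=proj(p,[.4668,.2774,.15],s)[0]
    if n=='wrist':c=np.array([320,230])
    M=np.float32([[k,0,132-k*c[0]],[0,k,200-k*c[1]]]);o.append(cv2.warpAffine(p['color'],M,(264,400)))
cv2.imwrite('pics/ov2.png',np.hstack(o)[:,:,::-1])
```

```text
[0.46509643 0.27781246 0.19209321] [[ 5.78850516e-01  8.15430808e-01 -2.16264258e-03]
 [ 8.15430197e-01 -5.78853758e-01 -1.38607367e-03]
 [-2.38210096e-03 -9.61154606e-04 -9.99996701e-01]] [-0.28635278  0.68117793 -0.50462483] [0.03293158 0.00118155 0.05427893]
shares to target [ 8.61309389e-04  1.60516668e-04 -2.20601454e-06]
```

View pics/ov2.png

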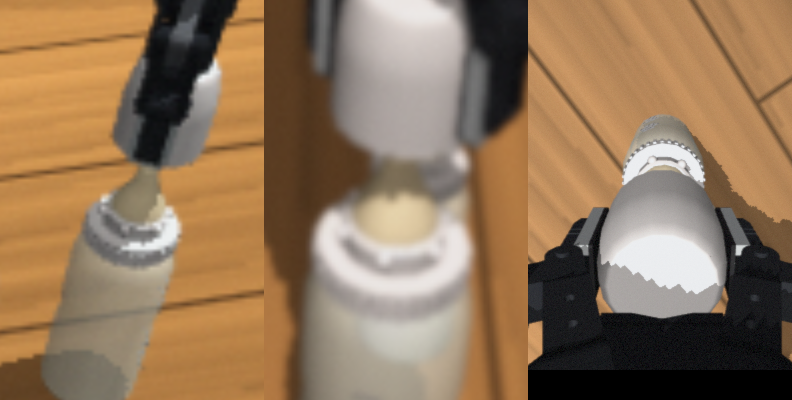

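The cap is above the teat and closely coaxial in the scene and side crops. Descending over the teat.

Request:
step_arm(
  commands=[
    [[0.0008,0.0001,0.01],[0,0,0]],
    [[0.0008,0.0001,0.025],[0,0,0]],
    [[0.0008,0.0001,0.04],[0,0,0]],
    [[0.0008,0.0001,0.05],[0,0,0]],
    [[0.0008,0.0001,0.05],[0,0,0]],
  ],
)

```text
clock: 9.47
eef_pos: [0.4658, 0.2789, 0.1512]
ee_rot: [[0.579, 0.816, -0.002], [0.816, -0.579, -0.001], [-0.002, -0.001, -1.0]]
force: [-1.1, 0.3, 0.2]
width: 0.0487
grip_force: 72.2
```

Request:
step_arm(
  commands=[
    [[0,0,0],[0,0,0]],
    [[0,0,0],[0,0,0]],
  ],
)

```text
clock: 9.63
eef_pos: [0.467, 0.2796, 0.1531]
ee_rot: [[0.579, 0.816, 0.001], [0.816, -0.579, 0.0], [0.001, 0.0, -1.0]]
force: [0.7, -0.8, 0.0]
width: 0.0484
grip_force: 72.3
```

Run:
```python
from h import *
s=observe();print(s['eef_pos'],s['ee_rot'],s['force'],s['ft_torque'])
```

```text
[0.46695908 0.27956111 0.153067  ] [[ 5.78551636e-01  8.15645447e-01  7.13811181e-04]
 [ 8.15645409e-01 -5.78551978e-01  4.20549175e-04]
 [ 7.55995890e-04  3.38907399e-04 -9.99999657e-01]] [ 0.67527609 -0.76530562  0.03926863] [ 0.00800623 -0.00822435 -0.06156388]
```

Request:
step_arm(
  commands=[
    [[-0.0023,-0.0004,0.004],[0,0,0]],
    [[-0.0023,-0.0004,0.008],[0,0,0]],
    [[-0.0023,-0.0004,0.008],[0,0,0]],
    [[-0.0023,-0.0004,0.008],[0,0,0]],
  ],
)

```text
clock: 9.97
eef_pos: [0.4651, 0.2779, 0.146]
ee_rot: [[0.579, 0.816, -0.0], [0.816, -0.579, -0.0], [-0.0, -0.0, -1.0]]
force: [0.9, 0.3, 0.0]
width: 0.0479
grip_force: 72.3
```

Request:
step_arm(
  commands=[
    [[0,0,0.0015],[0,0,0]],
    [[0,0,0.003],[0,0,0]],
    [[0,0,0.003],[0,0,0]],
  ],
)

```text
clock: 10.22
eef_pos: [0.4656, 0.2781, 0.1439]
ee_rot: [[0.578, 0.816, 0.001], [0.816, -0.578, 0.0], [0.001, 0.001, -1.0]]
force: [1.4, -0.5, 1.3]
width: 0.0482
grip_force: 72.4
```

Contact is starting at about the expected height (0.143). I'll press in small steps.

Request:
step_arm(
  commands=[
    [[0,0,0.0012],[0,0,0]],
    [[0,0,0.0012],[0,0,0]],
  ],
)

```text
clock: 10.38
eef_pos: [0.4659, 0.2782, 0.1433]
ee_rot: [[0.579, 0.816, 0.001], [0.816, -0.579, 0.0], [0.001, 0.001, -1.0]]
force: [1.9, -1.2, 5.3]
width: 0.0486
grip_force: 72.8
```

Request:
step_arm(
  commands=[
    [[0,0,0.0012],[0,0,0]],
    [[0,0,0.0012],[0,0,0]],
  ],
)

```text
clock: 10.55
eef_pos: [0.466, 0.2783, 0.1425]
ee_rot: [[0.579, 0.816, 0.002], [0.816, -0.579, 0.001], [0.001, 0.001, -1.0]]
force: [0.2, -1.6, 7.2]
width: 0.0487
grip_force: 72.9
```

Request:
step_arm(
  commands=[
    [[0,0,0.0012],[0,0,0]],
    [[0,0,0.0012],[0,0,0]],
  ],
)

```text
clock: 10.72
eef_pos: [0.4659, 0.2782, 0.1414]
ee_rot: [[0.579, 0.816, 0.001], [0.816, -0.579, 0.001], [0.001, 0.001, -1.0]]
force: [0.1, -1.2, 4.6]
width: 0.0486
grip_force: 72.7
```

Request:
step_arm(
  commands=[
    [[0,0,0.0012],[0,0,0]],
    [[0,0,0.0012],[0,0,0]],
  ],
)

```text
clock: 10.88
eef_pos: [0.4653, 0.278, 0.1399]
ee_rot: [[0.579, 0.816, 0.0], [0.816, -0.579, 0.0], [0.0, 0.0, -1.0]]
force: [0.3, -0.6, -1.6]
width: 0.0491
grip_force: 72.3
```

Request:
step_arm(
  commands=[
    [[0,0,0.0012],[0,0,0]],
    [[0,0,0.0012],[0,0,0]],
  ],
)

```text
clock: 11.05
eef_pos: [0.4646, 0.2777, 0.1382]
ee_rot: [[0.579, 0.816, -0.001], [0.816, -0.579, -0.001], [-0.001, -0.001, -1.0]]
force: [0.4, 0.7, -3.2]
width: 0.0485
grip_force: 73.1
```

Request:
step_arm(
  commands=[
    [[0,0,0.0012],[0,0,0]],
    [[0,0,0.0012],[0,0,0]],
  ],
)

```text
clock: 11.22
eef_pos: [0.4648, 0.2778, 0.1374]
ee_rot: [[0.579, 0.816, -0.001], [0.816, -0.579, -0.0], [-0.001, -0.001, -1.0]]
force: [0.2, -0.6, -2.7]
width: 0.0482
grip_force: 73.1
```

Clicked: the force peaked and then dropped. Now to the hard seat.

Request:
step_arm(
  commands=[
    [[0,0,0.0012],[0,0,0]],
    [[0,0,0.0012],[0,0,0]],
  ],
)

```text
clock: 11.38
eef_pos: [0.465, 0.2779, 0.1367]
ee_rot: [[0.579, 0.816, -0.0], [0.816, -0.579, -0.0], [-0.0, -0.0, -1.0]]
force: [-0.1, -0.0, -2.7]
width: 0.0487
grip_force: 73.1
```

Request:
step_arm(
  commands=[
    [[0,0,0.0012],[0,0,0]],
    [[0,0,0.0012],[0,0,0]],
  ],
)

```text
clock: 11.55
eef_pos: [0.4653, 0.2781, 0.1359]
ee_rot: [[0.579, 0.816, 0.0], [0.816, -0.579, 0.0], [0.0, 0.0, -1.0]]
force: [-1.1, -0.2, -2.1]
width: 0.0483
grip_force: 73.2
```

Request:
step_arm(
  commands=[
    [[0,0,0.0006],[0,0,0]],
    [[0,0,0.0006],[0,0,0]],
  ],
)

```text
clock: 11.72
eef_pos: [0.4654, 0.2781, 0.1356]
ee_rot: [[0.579, 0.816, 0.0], [0.816, -0.579, 0.0], [0.0, 0.0, -1.0]]
force: [-0.7, -0.5, -1.4]
width: 0.0484
grip_force: 73.2
```

Request:
step_arm(
  commands=[
    [[0,0,0.0008],[0,0,0]],
    [[0,0,0.0008],[0,0,0]],
  ],
)

```text
clock: 11.88
eef_pos: [0.4657, 0.2782, 0.1352]
ee_rot: [[0.579, 0.816, 0.001], [0.816, -0.579, 0.0], [0.001, 0.001, -1.0]]
force: [1.0, -0.1, 0.9]
width: 0.0484
grip_force: 73.4
```

Request:
step_arm(
  commands=[
    [[0,0,0.0006],[0,0,0]],
    [[0,0,0.0006],[0,0,0]],
  ],
)

```text
clock: 12.05
eef_pos: [0.466, 0.2783, 0.1351]
ee_rot: [[0.579, 0.816, 0.002], [0.816, -0.579, 0.001], [0.001, 0.001, -1.0]]
force: [1.4, -0.8, 4.8]
width: 0.0486
grip_force: 73.9
```

Request:
step_arm(
  commands=[
    [[0,0,0.0006],[0,0,0]],
    [[0,0,0.0006],[0,0,0]],
  ],
)

```text
clock: 12.22
eef_pos: [0.4662, 0.2784, 0.1351]
ee_rot: [[0.579, 0.816, 0.002], [0.816, -0.579, 0.001], [0.002, 0.001, -1.0]]
force: [0.2, -2.1, 9.7]
width: 0.0484
grip_force: 74.3
```

Request:
step_arm(
  commands=[
    [[0,0,0.0006],[0,0,0]],
    [[0,0,0.0006],[0,0,0]],
    [[0,0,0.0006],[0,0,0]],
    [[0,0,0.0006],[0,0,0]],
    [[0,0,0.0006],[0,0,0]],
  ],
)

```text
clock: 12.63
eef_pos: [0.4663, 0.2785, 0.135]
ee_rot: [[0.579, 0.816, 0.002], [0.816, -0.579, 0.001], [0.002, 0.001, -1.0]]
force: [-2.1, -1.9, 14.1]
width: 0.0486
grip_force: 74.7
```

Request:
step_arm(
  commands=[
    [[0,0,0],[0,0,0]],
    [[0,0,0],[0,0,0]],
    [[0,0,0],[0,0,0]],
    [[0,0,0],[0,0,0]],
    [[0,0,0],[0,0,0]],
  ],
)

```text
clock: 13.05
eef_pos: [0.4663, 0.2785, 0.135]
ee_rot: [[0.579, 0.816, 0.002], [0.816, -0.579, 0.001], [0.002, 0.001, -1.0]]
force: [-0.5, -2.4, 15.0]
width: 0.0486
grip_force: 74.7
```

Run:
```python
from h import *
s=observe();print(s['eef_pos'],s['force'],s['ft_torque'],s['ee_rot'])
o=[]
for n in('scene','side'):
    p=snapshot(n);c=proj(p,[.4668,.2774,.14])[0];k=4
    M=np.float32([[k,0,150-k*c[0]],[0,k,200-k*c[1]]]);o.append(cv2.warpAffine(p['color'],M,(300,400)))
print(observe()['force'])
cv2.imwrite('pics/ov3.png',np.hstack(o)[:,:,::-1])
```

```text
[0.4662687  0.27847145 0.1350419 ] [-0.4628398  -2.42745169 14.95987172] [-0.32198834  0.22179321 -0.03996785] [[ 0.57860407  0.81560544  0.00225927]
 [ 0.81560551 -0.57860726  0.00113501]
 [ 0.00223295  0.00118595 -0.9999968 ]]
[-0.40774442 -2.01024292 13.60008506]
```

View pics/ov3.png

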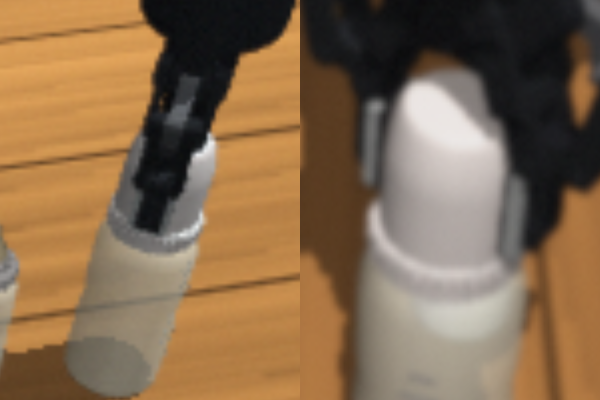

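The cap sits flush on the collar in both views: rim at seat height, push steady at about 14 N, bottle upright. Handing in.

```bash
python3 -c "
from bench import *
print(hand_in())"
```

```text
the job is handed in; nothing more can be done
None
```

The white dome cap clicked onto the larger bottle's collar and sits at seat height. I handed the job in at about 13 s, still gripping the cap and pressing down with a steady 14 N or so, with the beaker and jar untouched; the hand-in call returned no verdict.

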